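# Seat a bearing cap over the adjuster's locating pin

### The arm

A 6-joint arm with a two-finger parallel gripper is mounted at the origin on a cart in front of the work surface, level with it; the furniture and walls round the work are solid. World frame = base frame: x ahead of the robot, y to its left, z up, the work surface at z = 0. Lengths are in m, angles in rad, forces in N, time in s.
With the tool pointing down it reaches from about 0.3 to 0.775 m from the base axis. Payload 14.6 kg.
Tool frame: the origin (TCP) lies on the centre line of the jaws, within the pads' length; the fingertips stand 19 mm ahead of it and the grasp point (between the pads) is the TCP (ctrl.tip_reach is the distance from the TCP to the fingertips, in m); x points along the fingers, y is the direction in which the jaws open and shut, and the axes are right-handed (so a half turn about x gives the same grasp; the last joint's range is limited). The gripper opens to 94 mm and grips with 3 to 60 N. Pads are 16 mm wide; open, the fingers measure 119 mm over their backs; the gripper's body (75 mm by 177 mm) begins 78 mm behind the grasp point.
Start: joints at [1.166, 0.3, 1.521, -0, 1.321, -0.067], TCP at [0.182, 0.519, 0.224] pointing down, gripper open.
Joint ranges: [-3.03, 3.03], [-0.79, 2.21], [0.23, 2.52], [-1.04, 4.18], [0, 3.07], [-2.55, 2.55]. Speed limits (rad/s): [2.22, 2.22, 2.57, 3.14, 3.14, 3.14].

### API

Orientations are given as [roll, pitch, yaw] about the fixed x, y, z axes, in that order (R = Rz(yaw) Ry(pitch) Rx(roll)).
In Python, from station import ctrl, optics, models gives the robot as it stands. The module is installed in compiled form; this text tells all that it offers.
- The arm moves only by the tool arm_command, never from a script. Its argument "deltas" is a list of rows, each an object with "translation": the shift along the tool's x, y, z in units of 25 mm (1.0 is 25 mm), a list of three; "turn": the turn, a rotation vector about the tool's x, y, z in units of 5 degrees (1.0 is 5 degrees), a list of three. In form: [{"translation": [x, y, z], "turn": [rx, ry, rz]}, ...]. A call has 1 to 12 rows; each row is the pose to reach, as a shift and turn from the pose commanded when the call began, along the tool's axes at that moment; what a row does not reach only later rows make up. A row lasts 1/12 s, in which the tool goes at most 41.7 mm and 7.16 degrees, less where a joint would pass 70% of its speed; a pose out of reach is approached as far as the arm can. A call with a gripper value outside its range is refused whole. "gripper" is the finger opening in mm, from 0 to 94, set as the call begins (left out, the last holds). The fingers move at their own pace and stop on an object; "force" is the grip in N (left out, the last holds). Time passes only in rows, so rows that repeat a pose let the fingers close. It gives the time, the measured TCP pose, the force and the opening at its end, in the units of the state.
- ctrl.get_obs(): the state, without advancing time (a new reading comes with each control period).
- optics.camera(name): name is "scene" or "top" or "wrist"; returns the picture (384x512x3 uint8, red, green, blue); there is no depth.
- optics.get_calibration(name): a dict with "K" (3x3 intrinsics, pixels), "origin" and "orientation" of the camera in the world. Camera axes: x right, y down, z forward; pixel columns grow to the right and rows downward; lengths in m; the calibration is good to about 2 mm. A picture is of the moment at which its call begins: read the wrist's pose just before it. get_calibration takes no time and is no camera call; for the wrist camera it gives the pose at the moment of the call.
- ctrl.hand_in(): hands the job in, once; it reports no verdict.
Trained networks look in the newest picture that a camera, given by its name, has taken for a name from the list of things; names that differ only in an ending like _2 or _b are one class to them, and where a whole thing is asked for, a point or a joint stands for the part that bears it (a point fixed in the world has none). Each returns a list of dicts, best first, with "score" (0 to 1); they miss things now and then, are a little off and sometimes report something else, mostly with a low value. They report only what shows in the picture. A call takes as long as a camera call. They do not tell look-alikes from the thing itself.
- models.look_for(target, camera): "box" ([left, top, right, bottom] in pixels, round what is visible of it).
- models.cut_out(target, camera): "pixels" (384x512 bool, what is visible of it) and "box" ([left, top, right, bottom] in pixels, round what is visible of it).
- models.mark_of(target, camera): "at" ([column, row] in pixels: a listed point, or the origin of a listed thing).
The state is a dict: "time_s": time; "qpos": joint angles; "joint_vel": joint speeds; "tau": joint torques, N m; "ee_pos": TCP position; "eef_rot": TCP orientation; "force": force on the tool from outside, world axes, zero at the start; "moment": the same for the moment, N m; "grip_width": finger opening in m.
Only numpy, scipy, OpenCV 4.12 (cv2) and the standard library are available. Lean on these libraries where they do the work, as an engineer would, in place of code of your own. Each camera call takes 0.05 s, during which the arm holds its last target.

### The job

Fit the loose aluminium bearing cap to the small blue gearbox: put it boss up on the steel adjuster sleeve and nudge it round until its slot drops over the sleeve's locating pin and the cap lies flush, then let go of it. Feel for the pin with a light hand and never force the cap down on it, and leave the other things on the bench where they are.

Things in the scene. Friction and masses are not known exactly. Their poses are not given: they have to be found in the camera images.
- gearbox: Small blue cast gearbox, fixed to the bench: foot 150 (x) x 126 (y) x 12 mm, body 112 x 112 mm, round top face at 60 mm. Origin: centre of the underside; z up; amber sight glass and brass plug on its -x side, input shaft stub at -y, 32 mm up. On top sits the dark steel adjuster sleeve: flange 104 mm across, its flat top (the seating face) 64 mm above the bench, pilot and pin on it; it does not turn.
- seat (a point): Point on the gearbox: on the sleeve's axis, on the seating face; axes as the gearbox. A brass-coloured locating pin, 6 mm thick, 8 mm high, small chamfer, stands 33 mm from the axis. The sleeve was turned to set the bearing preload and locked, so the pin's direction is not measured: within 0.7 rad either side of the gearbox's +x. Find it by feel, or look before the cap hides it.
- pilot (a point): Point on the gearbox: centre of the top of the sleeve's upright round pilot, which the cap's bore goes over; 18 mm above the seating face. The pilot is 30 mm in diameter, its top 5 mm taper to 23 mm. Axes as the gearbox.
- cap: Loose aluminium bearing cap, 0.22 to 0.45 kg, lying flat, boss up, yaw within 0.5 rad of 0. Origin: centre of the underside; z up. Flange 88 mm in diameter, 10 mm thick. Underneath, a blind bore 32 mm in diameter, 20 mm deep, fits over the pilot (1 mm clearance all round). While its slot is off the pin, the flange rides on the pin, 8 mm above the seating face; over the pin it sinks flush (origin at seat).
- cap_boss (a point): Centre of the top of the cap's round boss, 38 mm above the cap's underside: the boss is 42 mm in diameter and 28 mm high above the flange, the place to grip the cap from above. Axes as the cap. A push of 4 to 8 N is enough to feel the pin; as the pin is off-centre, a harder push wedges the cap on the pilot, whose walls then press with two to three times the push.
- cap_slot (a point): Centre of the pin slot that goes through the cap's flange, at the underside, 33 mm from the cap's axis in the cap's +x direction: 8 mm wide (1 mm clearance each side of the pin), 9 mm long radially. Yellow strokes on boss and rim point to it. Axes as the cap.
- grease_tub: Bystander: open white tub of grease, 67 mm across, 52 mm high. Origin: centre of the underside.
- oil_bottle: Bystander: yellow plastic oiler with red spout, 48 mm across, 161 mm high. Origin: centre of the underside.
- spare_bearing: Bystander: ball bearing 52 mm across, 15 mm high. Origin: centre of the underside.
- pinion_a: Bystander: helical pinion standing on its hub, 45 mm across, 42 mm high. Origin: centre of the underside.
- pinion_b: Bystander: helical pinion standing on its hub, 45 mm across, 42 mm high. Origin: centre of the underside.
- hex_key: Bystander: hexagon key lying flat, 36 x 124 x 6 mm. Origin: centre of the underside.
Not all that is in view belongs to the job. What is shaped like the cap but red is not meant.

How it is judged:
On the way, in this order (a step that is already met when the one before it is completed fails the run):
1. the cap is on the pilot: upright within 10 degrees, on the sleeve's axis within 4 mm and its underside less than 16 mm above the seating face (horizontal distance between cap and seat below 0.004 m and z of cap in the frame of seat below 0.016 m and angle between cap's own z axis and vertical below 0.175 rad).
2. the slot has dropped over the pin: the cap's underside is less than 2.5 mm above the seating face (horizontal distance between cap and seat below 0.004 m and z of cap in the frame of seat below 0.0025 m and angle between cap's own z axis and vertical below 0.04 rad), for 0.2 s.
At the end, for the whole second after the job is handed in: The cap lies still and boss up on the gearbox, flush on the seating face over the pin: axis within 3 mm of the sleeve's axis, underside less than 2 mm above the seating face, tilted less than 0.03 rad (horizontal distance between cap and seat below 0.003 m and z of cap in the frame of seat below 0.002 m and angle between cap's own z axis and vertical below 0.03 rad and linear speed of cap below 0.01 m/s); the robot touches nothing.
It fails at once if the cap is forced: its contact forces on the gearbox, sleeve, pilot and pin add up to more than 50 N (contact force between cap and gearbox above 50 N).
It fails at once if another thing on the bench is moved by more than 30 mm (distance of any of grease_tub, oil_bottle, spare_bearing, pinion_a, pinion_b, hex_key from where it was at the start of the episode above 0.03 m).
It also fails if it takes over 61 s, if anything falls off the work surface, if the arm or the gripper's body presses on something with over 40 N, if the wrist force passes 120 N, or if a joint passes its speed limit or range.

## Working session

There is one attempt and no reset: what is moved stays moved. The work goes in short steps, Python scripts to look and compute and a tool call to move; the robot and the scene stay as the last step left them, time stands still between calls to the robot, and variables do not carry over. Pictures are saved under pics/ and viewed, and the job is handed in when it is done.

Besides the shell and the picture viewer there is one more tool, called as a command line: name --argument value ..., lists and objects as JSON in quotes. arm_command: Moves the arm, as the interface text tells. Its arguments: {"type":"object","properties":{"deltas":{"type":"array"},"gripper":{"type":"number"},"force":{"type":"number"}},"required":["deltas"]}

```bash
mkdir -p pics; cat > h.py <<'E'
import numpy as np, cv2
from station import ctrl, optics, models
from scipy.spatial.transform import Rotation as R
def cal(n):
    c=optics.get_calibration(n); K=np.array(c["K"]); o=np.array(c["origin"]); q=np.array(c["orientation"])
    if q.shape==(3,3): M=q
    elif q.size==3: M=R.from_euler('xyz',q).as_matrix()
    else: M=R.from_quat(q).as_matrix()
    return K,o,M
def ray(c,px,z):
    K,o,M=c; d=M@np.linalg.inv(K)@np.array([px[0],px[1],1.]); return o+d*(z-o[2])/d[2]
def proj(c,p):
    K,o,M=c; v=K@(M.T@(np.array(p)-o)); return v[:2]/v[2]
def save(n,im): cv2.imwrite('pics/'+n+'.png',cv2.cvtColor(im,cv2.COLOR_RGB2BGR))
E
python3 - <<'E'
from h import *
print(ctrl.get_obs()); 
for n in ("scene","top","wrist"):
    print(n,optics.get_calibration(n))
for n in ("scene","top","wrist"): save(n+'0',optics.camera(n))
for t in ("cap_boss","cap_slot","pilot","seat","gearbox"):
    r=models.mark_of(t,"top"); print(t,r[:3])
    
E
```

```text
{'time_s': 0.0, 'qpos': array([ 1.16637793e+00,  3.00478145e-01,  1.52161844e+00,  1.57576334e-05,
        1.32068541e+00, -6.66002949e-02]), 'joint_vel': array([-0.0001962 ,  0.00326613, -0.001714  ,  0.00113002, -0.00078858,
        0.00112572]), 'tau': array([ 1.73142425e-04, -5.31802583e+01, -3.52741778e+01,  7.08356104e-02,
        2.43748137e-02, -1.00737564e-04]), 'ee_pos': array([0.18218593, 0.51868186, 0.22386665]), 'eef_rot': array([-1.65022884,  1.56960689, -1.98805085]), 'force': array([ 0.15648036,  0.42554472, -0.34171784]), 'moment': array([-0.0533822 , -0.0267198 , -0.03110072]), 'grip_width': 0.09391971541457904}
scene {'K': array([[364.01011004,   0.        , 253.07288758],
       [  0.        , 364.01011004, 195.41001746],
       [  0.        ,   0.        ,   1.        ]]), 'origin': array([ 0.07987596, -0.50948386,  0.6701276 ]), 'orientation': array([-2.1898491 ,  0.01890618, -0.67073382])}
top {'K': array([[426.56571148,   0.        , 253.77548608],
       [  0.        , 426.56571148, 199.79461084],
       [  0.        ,   0.        ,   1.        ]]), 'origin': array([0.35447148, 0.12996166, 1.34860877]), 'orientation': array([-2.97469572,  0.00593624, -1.58735048])}
wrist {'K': array([[271.68580037,   0.        , 254.39616375],
       [  0.        , 271.68580037, 190.33149046],
       [  0.        ,   0.        ,   1.        ]]), 'origin': array([0.10231277, 0.54620497, 0.38546997]), 'orientation': array([2.85089314e+00, 1.45238895e-03, 1.23177527e+00])}
cap_boss [{'at': [163.8, 163.5], 'score': 0.91}, {'at': [203.7, 189.7], 'score': 0.67}, {'at': [297.4, 185.1], 'score': 0.48}]
cap_slot [{'at': [204.5, 181.9], 'score': 0.73}, {'at': [172.8, 155.0], 'score': 0.63}]
pilot [{'at': [294.5, 181.7], 'score': 0.74}]
seat [{'at': [293.0, 183.4], 'score': 0.93}, {'at': [143.5, 201.4], 'score': 0.43}]
gearbox [{'at': [294.8, 189.9], 'score': 0.65}]
```

```bash
python3 - <<'E'
import cv2
a=cv2.imread('pics/top0.png'); cv2.imwrite('pics/top0c.png',cv2.resize(a[110:260,110:350],None,fx=3.3,fy=3.3,interpolation=cv2.INTER_CUBIC))
E
```

```text
(no output)
```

View pics/scene0.png

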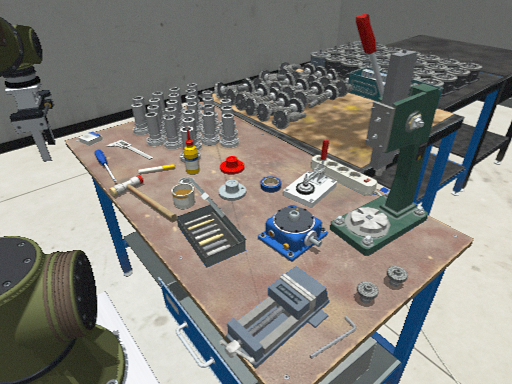

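View pics/top0.png

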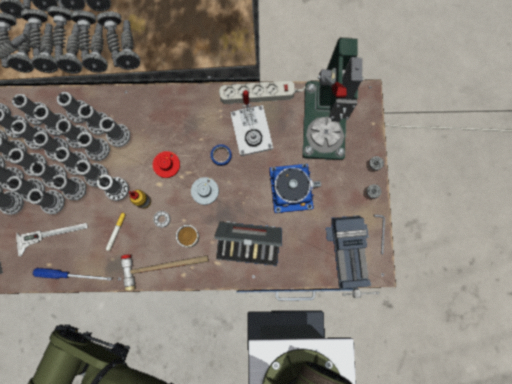

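View pics/wrist0.png

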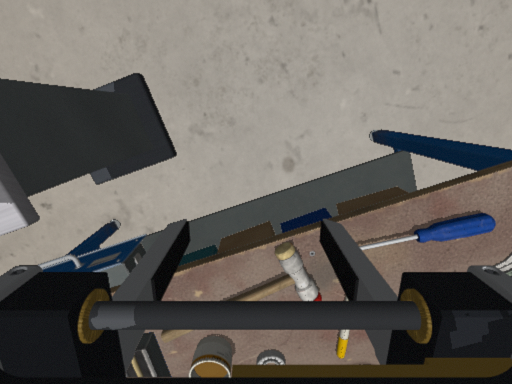

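```bash
ls pics
```

```text
scene0.png
top0.png
top0c.png
wrist0.png
```

View pics/top0c.png

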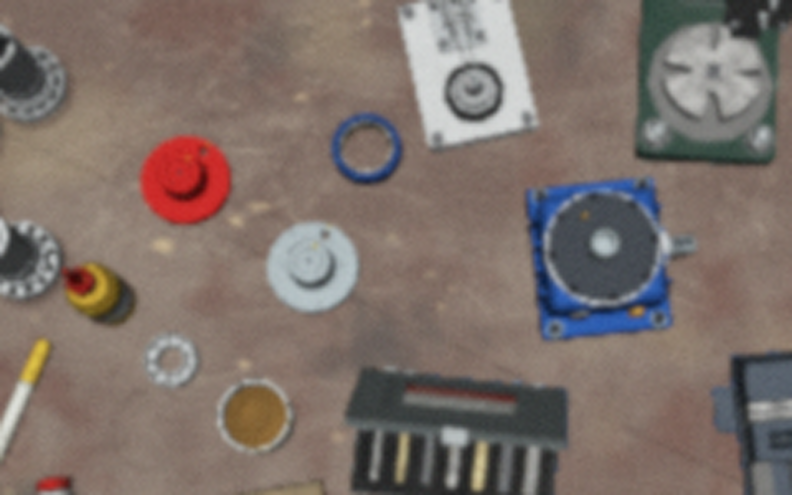

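The top view shows the grey cap at about (204,190), with its slot at (209,181). The gearbox pilot is at about (293,183) and the brass pin at (287,175.5). The red look-alike is at (166,164).

```bash
python3 - <<'E'
from h import *
c=cal("top")
f=lambda x,y:(110+x/3.3-0.35,110+y/3.3-0.35)
boss=ray(c,f(312,260),.038); slot=ray(c,f(326,234),.01); rim=ray(c,f(313,267),.01)
pil=ray(c,f(605,241),.082); pin=ray(c,f(585,216),.072); fl=ray(c,f(605,247),.064)
print(boss,slot,rim,pil,fl,pin)
print(np.linalg.norm((slot-rim)[:2]),np.arctan2(*(slot-rim)[1::-1]),np.arctan2(*(slot-boss)[1::-1]))
print(np.linalg.norm((pin-pil)[:2]),np.arctan2(*(pin-pil)[1::-1]),np.arctan2(*(pin-fl)[1::-1]))
for a in ("gearbox",):
  for q in ((527,190),(652,180),(545,338),(670,324)): print(ray(c,f(*q),.012))
s=cal("scene")
for p in (boss,pil): print(proj(s,p), p)
print(R.from_euler('xyz',ctrl.get_obs()['eef_rot']).as_matrix().round(3))
E
```

```text
[0.61415633 0.28875499 0.038     ] [0.64522149 0.27859788 0.01      ] [0.61277922 0.29115925 0.01      ] [0.61844316 0.01429278 0.082     ] [0.61649627 0.01283033 0.064     ] [0.64454277 0.03117903 0.072     ]
0.03478920677897003 -0.3694160197420416 -0.3160048735897522
0.03108593054703264 0.5742583030732116 0.5793390538295877
[0.68514594 0.08230105 0.012     ]
[ 0.69297053 -0.03986867  0.012     ]
[0.5392177 0.0683576 0.012    ]
[ 0.55068163 -0.05181073  0.012     ]
[232.24321473 182.83997227] [0.61415633 0.28875499 0.038     ]
[294.37206922 212.74153458] [0.61844316 0.01429278 0.082     ]
[[-0.     0.331  0.943]
 [-0.     0.943 -0.331]
 [-1.    -0.    -0.   ]]
```

```bash
cat >> h.py <<'E'
def toolcam():
    o=ctrl.get_obs(); T=R.from_euler('xyz',o['eef_rot']).as_matrix(); K,p,M=cal("wrist")
    return K,T.T@(p-o['ee_pos']),T.T@M
def down(phi): # tool y at angle phi
    y=np.array([np.cos(phi),np.sin(phi),0]); x=np.array([0,0,-1.]); return np.c_[x,y,np.cross(x,y)]
def go(p,phi):
    o=ctrl.get_obs(); T=R.from_euler('xyz',o['eef_rot']).as_matrix()
    print('trans',(T.T@(np.array(p)-o['ee_pos'])/.025).round(3),'turn',(R.from_matrix(T.T@down(phi)).as_rotvec()/np.radians(5)).round(3),'phi',np.arctan2(T[1,1],T[0,1]),'pos',o['ee_pos'],'t',o['time_s'],'F',o['force'].round(1),'w',o['grip_width'])
E
python3 - <<'E'
from h import *
K,p,M=toolcam(); print(p,M.round(3))
for phi in (0.13,1.05):
  for P in ((.6173,.0135,.24),(.6173,.0135,.3)):
    T=down(phi); c=(K,np.array(P)+T@p,T@M)
    print(phi,P,c[1],proj(c,(.6173,.0135,.082)),proj(c,(.6445,.031,.072)))
    for off in (.04,.08):
      Q=np.array(P)+T@np.array([0,0,off]); c=(K,Q+T@p,T@M); print(' off',off,proj(c,(.6173,.0135,.082)))
go((.613,.290,.22),.13)
E
```

```text
[-0.16157619 -0.00069064 -0.08447028] [[ 0.    -0.287  0.958]
 [ 1.    -0.001 -0.001]
 [ 0.001  0.958  0.287]]
0.13 (0.6173, 0.0135, 0.24) [0.60566495 0.09716798 0.40157619] [255.12442748 181.53482131] [278.74481493 168.62567763]
 off 0.04 [255.10842294 148.57218997]
 off 0.08 [255.09122446 113.15051556]
0.13 (0.6173, 0.0135, 0.3) [0.60566495 0.09716798 0.46157619] [255.02838114 170.78917175] [275.19936147 159.91885044]
 off 0.04 [255.01189447 142.5330985 ]
 off 0.08 [254.99437162 112.5011286 ]
1.05 (0.6173, 0.0135, 0.24) [0.54368488 0.05493088 0.40157619] [255.12442748 181.53482131] [277.77597593 190.85703958]
 off 0.04 [255.10842294 148.57218997]
 off 0.08 [255.09122446 113.15051556]
1.05 (0.6173, 0.0135, 0.3) [0.54368488 0.05493088 0.46157619] [255.02838114 170.78917175] [274.44182166 179.14736047]
 off 0.04 [255.01189447 142.5330985 ]
 off 0.08 [254.99437162 112.5011286 ]
trans [ 0.175 -2.928 19.291] turn [1.264e+01 1.000e-03 2.000e-03] phi 1.233013157093357 pos [0.18224379 0.51887604 0.2243678 ] t 0.4 F [-1.2  0.1 -0.1] w 0.0940846043426208
```

```bash
python3 - <<'E'
from h import *
go((.6173,.0135,.25),.13)
E
```

```text
trans [ -1.023 -13.306  23.118] turn [1.264e+01 1.000e-03 2.000e-03] phi 1.233013157093357 pos [0.18224379 0.51887604 0.2243678 ] t 0.4 F [-1.2  0.1 -0.1] w 0.0940846043426208
```

arm_command --deltas '[{"translation": [-1.0, -0.7, 1.2], "turn": [1, 0, 0]}, {"translation": [-1.02, -1.5, 2.6], "turn": [2, 0, 0]}, {"translation": [-1.02, -2.2, 3.9], "turn": [3, 0, 0]}, {"translation": [-1.02, -3.0, 5.2], "turn": [4, 0, 0]}, {"translation": [-1.02, -3.7, 6.5], "turn": [5, 0, 0]}, {"translation": [-1.02, -4.5, 7.8], "turn": [6, 0, 0]}, {"translation": [-1.02, -5.2, 9.1], "turn": [7, 0, 0]}, {"translation": [-1.02, -6.0, 10.4], "turn": [8, 0, 0]}, {"translation": [-1.02, -6.7, 11.7], "turn": [9, 0, 0]}, {"translation": [-1.02, -7.5, 13.0], "turn": [10, 0, 0]}, {"translation": [-1.02, -8.2, 14.3], "turn": [11, 0, 0]}, {"translation": [-1.02, -9.0, 15.6], "turn": [12.64, 0, 0]}]'

```text
time_s: 1.4
ee_pos: [0.4766, 0.1758, 0.2501]
eef_rot: [1.856, 1.57, 0.43]
force: [0.3, 0.8, 0.0]
grip_width: 0.0942
```

```bash
python3 - <<'E'
from h import *
go((.6173,.0135,.25),.13)
E
```

```text
trans [6.000e-03 4.633e+00 7.236e+00] turn [ 0.165 -0.001 -0.005] phi 0.14438785476828106 pos [0.47664062 0.17584485 0.25012334] t 1.4 F [0.3 0.8 0. ] w 0.09417220115593876
```

arm_command --deltas '[{"translation": [0, 0.8, 1.2], "turn": [0, 0, 0]}, {"translation": [0, 1.5, 2.4], "turn": [0, 0, 0]}, {"translation": [0, 2.3, 3.6], "turn": [0, 0, 0]}, {"translation": [0, 3.1, 4.8], "turn": [0, 0, 0]}, {"translation": [0, 3.8, 6.0], "turn": [0, 0, 0]}, {"translation": [0, 4.4, 6.8], "turn": [0, 0, 0]}, {"translation": [0, 4.6, 7.1], "turn": [0, 0, 0]}, {"translation": [0, 4.6, 7.1], "turn": [0, 0, 0]}, {"translation": [0, 4.6, 7.1], "turn": [0, 0, 0]}, {"translation": [0, 4.6, 7.1], "turn": [0, 0, 0]}]'

```text
time_s: 2.23
ee_pos: [0.615, 0.0199, 0.2501]
eef_rot: [3.013, 1.571, 1.592]
force: [-0.8, 0.5, 0.7]
grip_width: 0.0937
```

```bash
python3 - <<'E'
from h import *
go((.6173,.0135,.25),.13)
im=optics.camera("wrist"); save('w1',im); c=cal("wrist"); np.savez('w1.npz',K=c[0],o=c[1],M=c[2])
u,v=proj(c,(.6173,.0135,.064)).astype(int); print(u,v)
save('w1c',cv2.resize(im[v-65:v+65,u-80:u+80],None,fx=4.6,fy=4.6,interpolation=cv2.INTER_CUBIC))
print(models.mark_of("pilot","wrist"),models.mark_of("seat","wrist"))
E
```

```text
trans [0.005 0.053 0.267] turn [ 0.219 -0.002 -0.   ] phi 0.1490976869496294 pos [0.61498957 0.01989668 0.25012392] t 2.2333 F [-0.8  0.5  0.7] w 0.09373852783644514
256 180
[{'at': [256.1, 180.8], 'score': 0.82}, {'at': [271.3, 318.0], 'score': 0.67}] [{'at': [256.9, 180.7], 'score': 0.79}]
```

View pics/w1c.png

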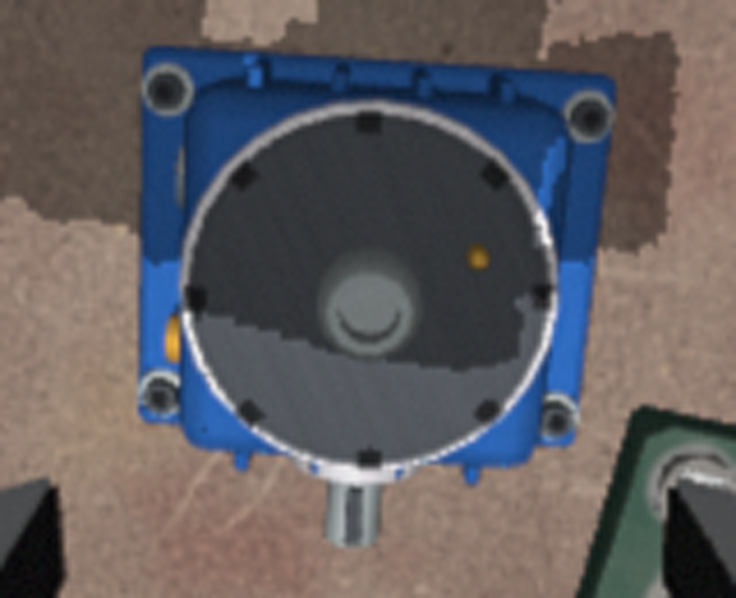

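```bash
python3 - <<'E'
from h import *
d=np.load('w1.npz'); c=(d['K'],d['o'],d['M'])
f=lambda x,y:(176+(x+.5)/4.6-.5,115+(y+.5)/4.6-.5)
# flange rim fit
pts=[(182,295),(557,300),(369,101),(369,470)]
im=cv2.imread('pics/w1c.png')
P=np.array([ray(c,f(*p),.064)[:2] for p in pts]); print(P)
from scipy.optimize import least_squares
s=least_squares(lambda q:np.hypot(*(P-q[:2]).T)-q[2],[.617,.013,.052]).x; print('rim',s)
pil=ray(c,f(368,301),.082); pin=ray(c,f(478,256),.072); print(pil,pin)
for ctr in (s[:2],pil[:2]):
    v=pin[:2]-ctr; print(np.hypot(*v),np.arctan2(v[1],v[0]))
# gearbox bolts
B=[ray(c,f(*q),.014)[:2] for q in ((168,91),(591,117),(160,394),(559,416))]; print(B,np.mean(B,0)); 
print('projected check')
for cc in (s[:2],pil[:2]): print(proj(c,[*cc,.082]),proj(c,[*cc,.064]))
E
```

```text
[[ 0.56360398  0.00763514]
 [ 0.6702941   0.02204317]
 [ 0.60848264  0.06977692]
 [ 0.62470743 -0.03782713]]
rim [0.6167899  0.01601057 0.05412641]
[0.61586082 0.01833051 0.082     ] [0.64459166 0.03304356 0.072     ]
0.03260460960354442 0.5496753202843233
0.03227902054025218 0.47328024048167006
[array([0.54679301, 0.05886117]), array([0.67936124, 0.07049867]), array([ 0.55449511, -0.04117965]), array([ 0.68859308, -0.02912644])] [0.61731061 0.01476344]
projected check
[256.06528982 181.91965142] [255.97618277 178.41407115]
[255.60869565 180.04347826] [255.54142696 176.62151397]
```

arm_command --deltas '[{"translation": [0.9, 0.05, 0.7], "turn": [0, 0, 0]}, {"translation": [1.8, 0.05, 1.4], "turn": [0, 0, 0]}, {"translation": [2.7, 0.05, 2.0], "turn": [0, 0, 0]}, {"translation": [3.4, 0.05, 2.4], "turn": [0, 0, 0]}, {"translation": [3.6, 0.05, 2.5], "turn": [0, 0, 0]}, {"translation": [3.6, 0.05, 2.5], "turn": [0, 0, 0]}, {"translation": [3.6, 0.05, 2.5], "turn": [0, 0, 0]}, {"translation": [3.6, 0.05, 2.5], "turn": [0, 0, 0]}]'

```text
time_s: 3.05
ee_pos: [0.6265, -0.042, 0.1616]
eef_rot: [1.325, 1.569, -0.097]
force: [0.2, 0.8, 0.1]
grip_width: 0.0939
```

```bash
python3 - <<'E'
from h import *
go((.617,.015,.16),.13)
im=optics.camera("wrist"); save('w2',im); c=cal("wrist"); np.savez('w2.npz',K=c[0],o=c[1],M=c[2])
u,v=proj(c,(.617,.015,.064)).astype(int); print(u,v,c[1])
v=max(v,65)
save('w2c',cv2.resize(im[v-65:v+65,u-80:u+80],None,fx=4.6,fy=4.6,interpolation=cv2.INTER_CUBIC))
E
```

```text
trans [ 0.064 -0.038 -2.312] turn [ 0.217  0.006 -0.025] phi 0.148956641967386 pos [ 0.62651856 -0.04201843  0.16163925] t 3.05 F [0.2 0.8 0.1] w 0.09388418424935038
254 137 [0.61279273 0.04037016 0.32307247]
```

View pics/w2c.png

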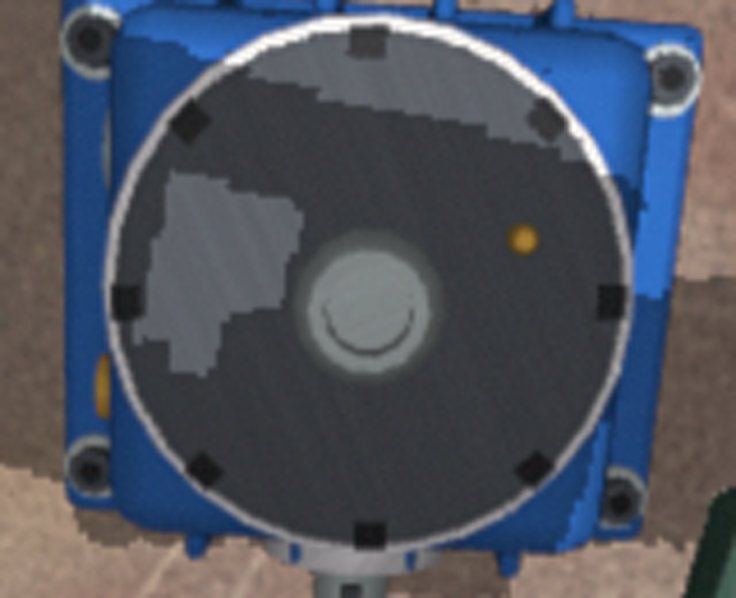

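```bash
python3 - <<'E'
from h import *
d=np.load('w2.npz'); c=(d['K'],d['o'],d['M'])
f=lambda x,y:(254-80+(x+.5)/4.6-.5,137-65+(y+.5)/4.6-.5)
g=lambda p,z:ray(c,f(*p),z)[:2]
from scipy.optimize import least_squares
def fit(pts,z):
    P=np.array([g(p,z) for p in pts]); return least_squares(lambda q:np.hypot(*(P-q[:2]).T)-q[2],[.617,.013,.05]).x
print('rim .060',fit([(106,300),(632,300),(369,14),(369,550)],.060),fit([(106,300),(632,300),(369,14),(369,550)],.064))
n=[(126,303),(611,302),(370,41),(370,536),(191,122),(547,119),(205,471),(535,471)]
N=fit(n,.064); print('notch',N)
p=fit([(305,311),(432,311),(368.5,246),(368.5,376)],.077); print('pilot',p)
pin=g((524,239),.072)
for ctr in (N[:2],p[:2]):
    v=pin-ctr; print(np.hypot(*v),np.arctan2(v[1],v[0]))
a=[g(q,.064) for q in n[:4]]; print('notch dirs',np.arctan2(*(a[1]-a[0])[::-1]),np.arctan2(*(a[2]-a[3])[::-1]))
B=[g(q,.014) for q in ((91,40),(672,77),(91,467),(621,500))]; print(np.mean(B,0),np.arctan2(*(B[1]-B[0])[::-1]),np.arctan2(*(B[3]-B[2])[::-1]))
E
```

```text
rim .060 [0.61664905 0.01548414 0.05457472] [0.61659041 0.01586253 0.05374492]
notch [0.61678397 0.01498119 0.04969091]
pilot [0.61666578 0.01446357 0.01242934]
0.03290210588778022 0.5558452310812348
0.03327777317211775 0.5671840954806902
notch dirs 0.14953243024006282 1.718173163149968
[0.61678736 0.01515645] 0.08851204630326188 0.08316012261579671
```

```bash
python3 - <<'E'
from h import *
go((.621,.230,.16),.149)
E
```

```text
trans [  0.059   1.397 -10.795] turn [-0.     0.006 -0.025] phi 0.1489628919755573 pos [ 0.62651135 -0.04206019  0.16154262] t 3.1 F [-0.4  0.5  0.7] w 0.09454398643861368
```

arm_command --deltas '[{"translation": [0, 0.2, -1.3], "turn": [0, 0, 0]}, {"translation": [0, 0.4, -2.7], "turn": [0, 0, 0]}, {"translation": [0, 0.6, -4.1], "turn": [0, 0, 0]}, {"translation": [0, 0.8, -5.5], "turn": [0, 0, 0]}, {"translation": [0, 1.0, -6.9], "turn": [0, 0, 0]}, {"translation": [0, 1.2, -8.3], "turn": [0, 0, 0]}, {"translation": [0, 1.3, -9.5], "turn": [0, 0, 0]}, {"translation": [0, 1.4, -10.4], "turn": [0, 0, 0]}, {"translation": [0, 1.4, -10.8], "turn": [0, 0, 0]}, {"translation": [0, 1.4, -10.8], "turn": [0, 0, 0]}, {"translation": [0, 1.4, -10.8], "turn": [0, 0, 0]}, {"translation": [0, 1.4, -10.8], "turn": [0, 0, 0]}]'

```text
time_s: 4.1
ee_pos: [0.6211, 0.2281, 0.1603]
eef_rot: [0.977, 1.57, -0.447]
force: [-0.2, 0.6, -0.2]
grip_width: 0.0936
```

```bash
python3 - <<'E'
from h import *
go((.613,.29,.16),.149)
im=optics.camera("wrist"); save('w3',im); c=cal("wrist"); np.savez('w3.npz',K=c[0],o=c[1],M=c[2])
u,v=proj(c,(.613,.29,.01)).astype(int); print(u,v,c[1])
v=max(v,65)
save('w3c',cv2.resize(im[v-65:v+65,u-80:u+80],None,fx=4.6,fy=4.6,interpolation=cv2.INTER_CUBIC))
print(models.mark_of("cap_slot","wrist"),models.mark_of("cap_boss","wrist"))
E
```

```text
trans [ 0.01   0.043 -2.498] turn [-0.022  0.002 -0.003] phi 0.14707213087414087 pos [0.62108762 0.22807386 0.16025941] t 4.1 F [-0.2  0.6 -0.2] w 0.0936437131182603
256 128 [0.60795293 0.31036405 0.3218039 ]
[{'at': [380.0, 35.1], 'score': 0.81}, {'at': [281.7, 139.4], 'score': 0.62}] [{'at': [257.5, 129.0], 'score': 0.89}, {'at': [376.9, 0.6], 'score': 0.87}]
```

View pics/w3c.png

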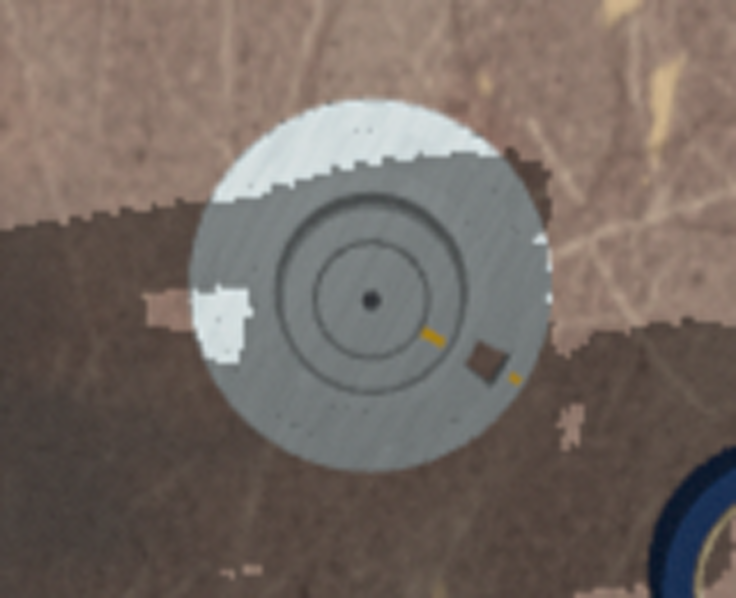

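View pics/w3.png

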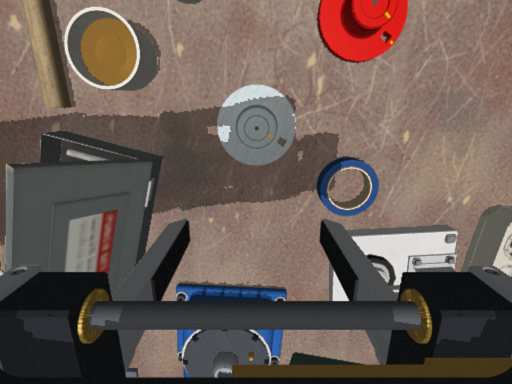

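```bash
python3 - <<'E'
from h import *
d=np.load('w3.npz'); c=(d['K'],d['o'],d['M'])
f=lambda x,y:(256-80+(x+.5)/4.6-.5,128-65+(y+.5)/4.6-.5)
g=lambda p,z:ray(c,f(*p),z)[:2]
from scipy.optimize import least_squares
def fit(pts,z):
    P=np.array([g(p,z) for p in pts]); return least_squares(lambda q:np.hypot(*(P-q[:2]).T)-q[2],[.613,.29,.05]).x
r=fit([(190,280),(552,285),(371,98),(371,471)],.008); print(r)
b=g((371,300),.038); s=g((488,363),.01); st=g((516,379),.01); bs=g((433,338),.038); print(b,s)
for ctr,q in ((r[:2],s),(r[:2],st),(b,bs),(b,s)):
    v=q-ctr; print(np.hypot(*v),np.arctan2(v[1],v[0]))
go((.6135,.290,.034),.149)
E
```

```text
[0.61289981 0.29239616 0.04435371]
[0.61267841 0.29246479] [0.64398962 0.27984561]
0.03352749704387543 -0.38368070243038177
0.041606724241522466 -0.37962754768405066
0.016177208022538064 -0.3934779930302661
0.033758489432531326 -0.38311073620776354
trans [ 5.045  0.059 -2.495] turn [-0.028  0.001 -0.001] phi 0.14651603776524236 pos [0.62114409 0.22808246 0.16012545] t 4.25 F [-0.5 -0.3  0.3] w 0.0944071573140645
```

arm_command --deltas '[{"translation": [0, 0.05, -1.2], "turn": [0, 0, 0]}, {"translation": [0, 0.05, -2.3], "turn": [0, 0, 0]}, {"translation": [0.5, 0.05, -2.59], "turn": [0, 0, 0]}, {"translation": [1.5, 0.05, -2.59], "turn": [0, 0, 0]}, {"translation": [2.6, 0.05, -2.59], "turn": [0, 0, 0]}, {"translation": [3.6, 0.05, -2.59], "turn": [0, 0, 0]}, {"translation": [4.4, 0.05, -2.59], "turn": [0, 0, 0]}, {"translation": [4.8, 0.05, -2.59], "turn": [0, 0, 0]}, {"translation": [5.0, 0.05, -2.59], "turn": [0, 0, 0]}, {"translation": [5.0, 0.05, -2.59], "turn": [0, 0, 0]}, {"translation": [5.0, 0.05, -2.59], "turn": [0, 0, 0]}, {"translation": [5.0, 0.05, -2.59], "turn": [0, 0, 0]}]'

```text
time_s: 5.25
ee_pos: [0.6132, 0.2937, 0.0365]
eef_rot: [1.806, 1.569, 0.383]
force: [0.3, 0.3, 0.2]
grip_width: 0.0938
```

arm_command --deltas '[{"translation": [0, 0, 0], "turn": [0, 0, 0]}, {"translation": [0, 0, 0], "turn": [0, 0, 0]}, {"translation": [0, 0, 0], "turn": [0, 0, 0]}, {"translation": [0, 0, 0], "turn": [0, 0, 0]}, {"translation": [0, 0, 0], "turn": [0, 0, 0]}, {"translation": [0, 0, 0], "turn": [0, 0, 0]}, {"translation": [0, 0, 0], "turn": [0, 0, 0]}, {"translation": [0, 0, 0], "turn": [0, 0, 0]}, {"translation": [0, 0, 0], "turn": [0, 0, 0]}, {"translation": [0, 0, 0], "turn": [0, 0, 0]}]' --gripper 36 --force 25

```text
time_s: 6.08
ee_pos: [0.6125, 0.2936, 0.0349]
eef_rot: [1.564, 1.571, 0.142]
force: [-0.3, -0.1, -0.5]
grip_width: 0.0415
```

```bash
python3 - <<'E'
from h import *
go((.6128,.2924,.034),.149)
print(ctrl.get_obs())
E
```

```text
trans [0.037 0.003 0.048] turn [-0.011  0.    -0.   ] phi 0.14806569585940527 pos [0.61254552 0.29358276 0.03492887] t 6.0833 F [-0.3 -0.1 -0.5] w 0.041542306152010766
{'time_s': 6.0833, 'qpos': array([ 3.93032308e-01,  7.75202270e-01,  1.26166081e+00, -8.60129571e-06,
        1.10469965e+00,  2.44970477e-01]), 'joint_vel': array([-1.17082926e-03, -7.69371407e-05, -1.64924607e-04, -1.09556281e-03,
       -5.61649689e-04,  9.84800435e-05]), 'tau': array([ 7.65653397e-02, -7.41971827e+01, -3.16038537e+01,  8.79442412e-02,
        1.45040816e-01,  6.14713848e-03]), 'ee_pos': array([0.61254552, 0.29358276, 0.03492887]), 'eef_rot': array([1.56437991, 1.57076544, 0.14164928]), 'force': array([-0.25117622, -0.0920706 , -0.54422144]), 'moment': array([-0.06109758, -0.05273535, -0.04073486]), 'grip_width': 0.041542306152010766}
```

arm_command --deltas '[{"translation": [-0.4, 0, 0], "turn": [0, 0, 0]}, {"translation": [-1.0, 0, 0], "turn": [0, 0, 0]}, {"translation": [-1.8, 0, 0], "turn": [0, 0, 0]}, {"translation": [-2.7, 0, 0], "turn": [0, 0, 0]}, {"translation": [-3.6, 0, 0], "turn": [0, 0, 0]}, {"translation": [-4.4, 0, 0], "turn": [0, 0, 0]}, {"translation": [-4.9, 0, 0], "turn": [0, 0, 0]}, {"translation": [-5.0, 0, 0], "turn": [0, 0, 0]}, {"translation": [-5.0, 0, 0], "turn": [0, 0, 0]}, {"translation": [-5.0, 0, 0], "turn": [0, 0, 0]}]'

```text
time_s: 6.92
ee_pos: [0.6121, 0.2934, 0.1588]
eef_rot: [-1.319, 1.569, -2.742]
force: [0.0, 0.2, -4.0]
grip_width: 0.0413
```

```bash
python3 - <<'E'
from h import *
go((.6157,.0154,.16),1.092)
o=ctrl.get_obs(); print(o['force'],o['moment'])
save('s4',optics.camera("scene")); 
E
```

```text
trans [-0.04  -1.498 11.019] turn [-1.0817e+01 -4.0000e-03  2.0000e-02] phi 0.1480280227257924 pos [0.61210711 0.2933874  0.15883071] t 6.9167 F [ 0.   0.2 -4. ] w 0.041289059828072676
[ 0.04808121  0.18032093 -3.95669777] [-0.0450723   0.00810231  0.01597257]
```

View pics/s4.png

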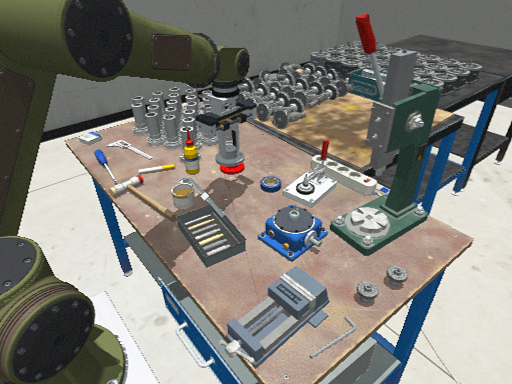

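The cap is in the gripper at about (230,160), and the 4 N weight is plausible. Next I carry it over the pilot and turn it 54°.

arm_command --deltas '[{"translation": [0, -0.1, 0.6], "turn": [-0.6, 0, 0]}, {"translation": [0, -0.2, 1.8], "turn": [-1.6, 0, 0]}, {"translation": [0, -0.4, 3.0], "turn": [-2.8, 0, 0]}, {"translation": [0, -0.6, 4.3], "turn": [-4, 0, 0]}, {"translation": [0, -0.8, 5.6], "turn": [-5.2, 0, 0]}, {"translation": [0, -1.0, 6.9], "turn": [-6.4, 0, 0]}, {"translation": [0, -1.1, 8.1], "turn": [-7.6, 0, 0]}, {"translation": [0, -1.3, 9.2], "turn": [-8.8, 0, 0]}, {"translation": [0, -1.4, 10.1], "turn": [-9.8, 0, 0]}, {"translation": [0, -1.5, 10.7], "turn": [-10.5, 0, 0]}, {"translation": [0, -1.5, 11.0], "turn": [-10.8, 0, 0]}, {"translation": [0, -1.5, 11.0], "turn": [-10.8, 0, 0]}]'

```text
time_s: 7.97
ee_pos: [0.6157, 0.0144, 0.1588]
eef_rot: [-2.567, 1.569, -3.048]
force: [-0.7, -0.1, -3.4]
grip_width: 0.0414
```

arm_command --deltas '[{"translation": [0, 0, 0], "turn": [0, 0, 0]}, {"translation": [0, 0, 0], "turn": [0, 0, 0]}, {"translation": [0, 0, 0], "turn": [0, 0, 0]}, {"translation": [0, 0, 0], "turn": [0, 0, 0]}]'

```text
time_s: 8.3
ee_pos: [0.6159, 0.0168, 0.1598]
eef_rot: [-2.873, 1.571, 2.93]
force: [0.4, -0.0, -4.2]
grip_width: 0.0414
```

```bash
python3 - <<'E'
from h import *
go((.6157,.0154,.13),1.092)
for n in ("scene","top","wrist"):
    im=optics.camera(n); save(n+'5',im); c=cal(n)
    u,v=proj(c,(.6167,.0148,.12)).astype(int); print(n,u,v)
    if n!="wrist":
        cr=im[max(v-60,0):v+60,u-70:u+70]; save(n+'5c',cv2.resize(cr,None,fx=5,fy=5,interpolation=cv2.INTER_CUBIC))
E
```

```text
trans [ 1.191 -0.053  0.017] turn [-0.013 -0.002  0.001] phi 1.0908820592361967 pos [0.61594543 0.01675928 0.15978082] t 8.3 F [ 0.4 -0.  -4.2] w 0.04139443614259152
scene 294 201
top 293 180
wrist 254 220
```

View pics/scene5c.png

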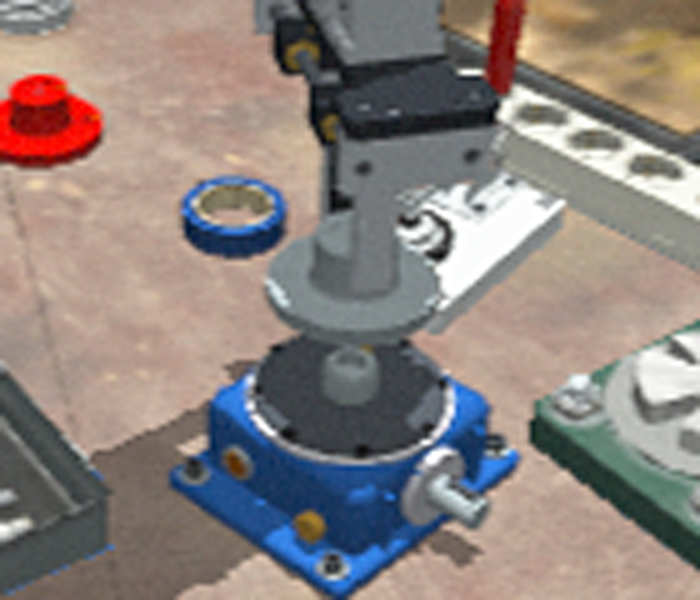

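View pics/top5c.png

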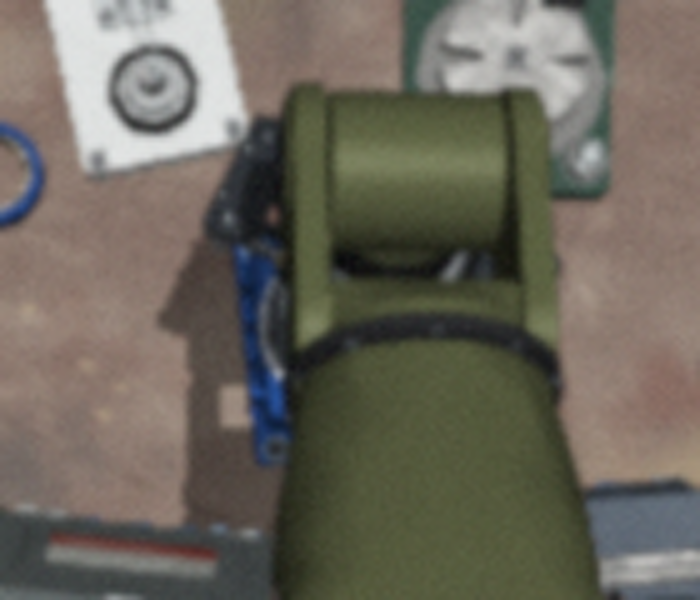

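View pics/wrist5.png

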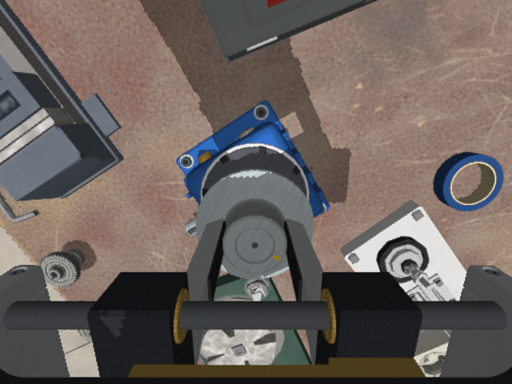

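```bash
python3 - <<'E'
from h import *
im=cv2.imread('pics/wrist5.png'); save('wrist5c',cv2.cvtColor(cv2.resize(im[200:300,190:320],None,fx=6,fy=6,interpolation=cv2.INTER_CUBIC),cv2.COLOR_BGR2RGB))
E
```

```text
(no output)
```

View pics/wrist5c.png

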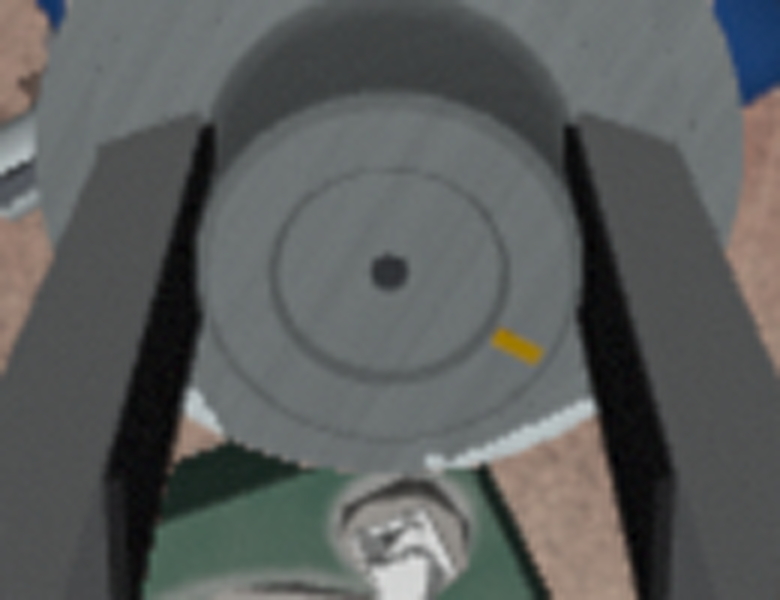

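```bash
python3 - <<'E'
from h import *
c=cal("wrist"); o=ctrl.get_obs()
f=lambda x,y:(190+(x+.5)/6-.5,200+(y+.5)/6-.5)
z=o['ee_pos'][2]+.0031
b=ray(c,f(389,271),z); s=ray(c,f(518,347),z); v=s-b
print(b,o['ee_pos'],(R.from_euler('xyz',o['eef_rot']).as_matrix().T@(b-o['ee_pos'])),np.hypot(*v[:2]),np.arctan2(v[1],v[0]))
# edges
for a in ((198,255),(582,255),(392,92),(385,440)): print(np.linalg.norm((ray(c,f(*a),z)-b)[:2]))
go((.6167,.0148,.14),1.0909)
E
```

```text
[0.61543565 0.01568923 0.16298368] [0.61597304 0.01644683 0.15988368] [-0.00309995 -0.00092027 -0.00012707] 0.016895079348859702 0.5103968182277598
0.020649280350298137
0.020862837736326804
0.020739528784567876
0.020959465173995037
trans [ 0.795 -0.045  0.056] turn [-0.001 -0.001  0.   ] phi 1.0908185051268495 pos [0.61597304 0.01644683 0.15988368] t 8.45 F [-1.1 -0.2 -3.8] w 0.04159640752709934
```

arm_command --deltas '[{"translation": [0.3, -0.04, 0.05], "turn": [0, 0, 0]}, {"translation": [0.7, -0.04, 0.05], "turn": [0, 0, 0]}, {"translation": [1.0, -0.04, 0.05], "turn": [0, 0, 0]}, {"translation": [1.2, -0.04, 0.05], "turn": [0, 0, 0]}, {"translation": [1.35, -0.04, 0.05], "turn": [0, 0, 0]}, {"translation": [1.45, -0.04, 0.05], "turn": [0, 0, 0]}, {"translation": [1.55, -0.04, 0.05], "turn": [0, 0, 0]}, {"translation": [1.6, -0.04, 0.05], "turn": [0, 0, 0]}, {"translation": [1.65, -0.04, 0.05], "turn": [0, 0, 0]}, {"translation": [1.65, -0.04, 0.05], "turn": [0, 0, 0]}, {"translation": [1.65, -0.04, 0.05], "turn": [0, 0, 0]}, {"translation": [1.65, -0.04, 0.05], "turn": [0, 0, 0]}]'

```text
time_s: 9.45
ee_pos: [0.6167, 0.0146, 0.1189]
eef_rot: [0.423, 1.571, -0.057]
force: [-0.1, -0.1, -2.9]
grip_width: 0.0418
```

arm_command --deltas '[{"translation": [0.04, 0, 0], "turn": [0, 0, 0]}, {"translation": [0.08, 0, 0], "turn": [0, 0, 0]}, {"translation": [0.12, 0, 0], "turn": [0, 0, 0]}, {"translation": [0.16, 0, 0], "turn": [0, 0, 0]}, {"translation": [0.2, 0, 0], "turn": [0, 0, 0]}, {"translation": [0.2, 0, 0], "turn": [0, 0, 0]}]'

```text
time_s: 9.95
ee_pos: [0.6165, 0.0146, 0.1134]
eef_rot: [-2.641, 1.57, -3.122]
force: [-0.4, 0.6, -3.0]
grip_width: 0.0416
```

```bash
python3 - <<'E'
from h import *
go((.6167,.0150,.107),1.0909); print(ctrl.get_obs()['moment'])
im=optics.camera("scene"); save('scene6c',cv2.resize(im[140:260,224:364],None,fx=5,fy=5,interpolation=cv2.INTER_CUBIC))
E
```

```text
trans [ 0.255  0.018 -0.002] turn [-0.004 -0.004  0.002] phi 1.0905508511408049 pos [0.61652912 0.01457798 0.11338429] t 9.95 F [-0.4  0.6 -3. ] w 0.0416317927462044
[-0.01124096  0.03082167  0.04440797]
```

View pics/scene6c.png

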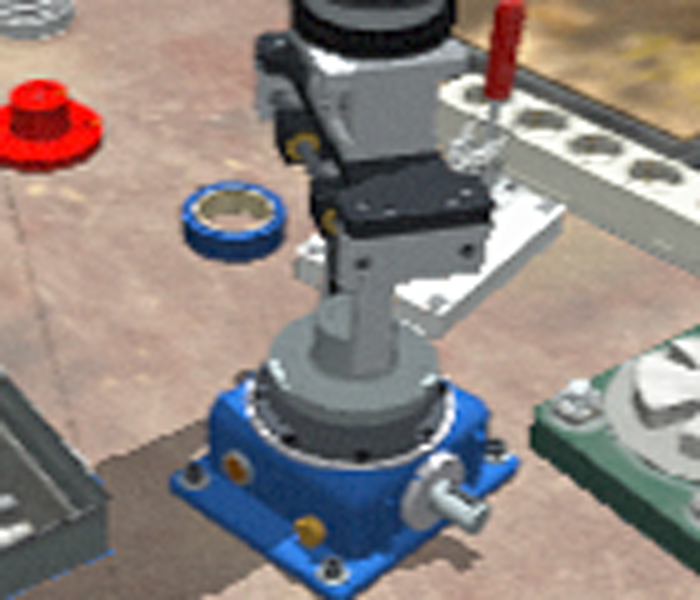

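The cap is on the pilot with no side load. I keep descending in small steps.

arm_command --deltas '[{"translation": [0.04, 0, 0], "turn": [0, 0, 0]}, {"translation": [0.08, 0, 0], "turn": [0, 0, 0]}, {"translation": [0.12, 0, 0], "turn": [0, 0, 0]}, {"translation": [0.16, 0, 0], "turn": [0, 0, 0]}, {"translation": [0.16, 0, 0], "turn": [0, 0, 0]}, {"translation": [0.16, 0, 0], "turn": [0, 0, 0]}]'

```text
time_s: 10.5
ee_pos: [0.6167, 0.0148, 0.1096]
eef_rot: [1.772, 1.571, 1.292]
force: [0.5, 3.2, -3.6]
grip_width: 0.0415
```

arm_command --deltas '[{"translation": [0.02, 0, 0], "turn": [0, 0, 0]}, {"translation": [0.04, 0, 0], "turn": [0, 0, 0]}, {"translation": [0.06, 0, 0], "turn": [0, 0, 0]}, {"translation": [0.08, 0, 0], "turn": [0, 0, 0]}, {"translation": [0.08, 0, 0], "turn": [0, 0, 0]}, {"translation": [0.08, 0, 0], "turn": [0, 0, 0]}]'

```text
time_s: 11.0
ee_pos: [0.6167, 0.0147, 0.1078]
eef_rot: [1.012, 1.57, 0.531]
force: [2.0, 3.8, -1.2]
grip_width: 0.0415
```

arm_command --deltas '[{"translation": [0, 0.02, 0], "turn": [0, 0, 0]}, {"translation": [0, 0.04, 0], "turn": [0, 0, 0]}, {"translation": [0, 0.04, 0], "turn": [0, 0, 0]}, {"translation": [0, 0.04, 0], "turn": [0, 0, 0]}]'

```text
time_s: 11.33
ee_pos: [0.6169, 0.0152, 0.1074]
eef_rot: [-2.084, 1.57, -2.564]
force: [-0.4, 0.1, -3.7]
grip_width: 0.0415
```

arm_command --deltas '[{"translation": [0.02, 0, 0], "turn": [0, 0, 0]}, {"translation": [0.04, 0, 0], "turn": [0, 0, 0]}, {"translation": [0.04, 0, 0], "turn": [0, 0, 0]}, {"translation": [0.04, 0, 0], "turn": [0, 0, 0]}]'

```text
time_s: 11.67
ee_pos: [0.6171, 0.0154, 0.1066]
eef_rot: [-2.133, 1.571, -2.613]
force: [-0.0, -0.2, -3.2]
grip_width: 0.0419
```

arm_command --deltas '[{"translation": [0.02, 0, 0], "turn": [0, 0, 0]}, {"translation": [0.04, 0, 0], "turn": [0, 0, 0]}, {"translation": [0.04, 0, 0], "turn": [0, 0, 0]}, {"translation": [0.04, 0, 0], "turn": [0, 0, 0]}]'

```text
time_s: 12.0
ee_pos: [0.6171, 0.0155, 0.1056]
eef_rot: [-2.602, 1.571, -3.083]
force: [-1.1, 0.0, -3.2]
grip_width: 0.0412
```

arm_command --deltas '[{"translation": [0.02, 0, 0], "turn": [0, 0, 0]}, {"translation": [0.04, 0, 0], "turn": [0, 0, 0]}, {"translation": [0.04, 0, 0], "turn": [0, 0, 0]}, {"translation": [0.04, 0, 0], "turn": [0, 0, 0]}]'

```text
time_s: 12.33
ee_pos: [0.6171, 0.0155, 0.1046]
eef_rot: [-2.472, 1.571, -2.953]
force: [-0.2, -0.5, -3.2]
grip_width: 0.0412
```

No contact 2 mm below the pin's height, so the slot seems to be over the pin. I carry on gently.

arm_command --deltas '[{"translation": [0.02, 0, 0], "turn": [0, 0, 0]}, {"translation": [0.04, 0, 0], "turn": [0, 0, 0]}, {"translation": [0.06, 0, 0], "turn": [0, 0, 0]}, {"translation": [0.08, 0, 0], "turn": [0, 0, 0]}, {"translation": [0.08, 0, 0], "turn": [0, 0, 0]}, {"translation": [0.08, 0, 0], "turn": [0, 0, 0]}]'

```text
time_s: 12.83
ee_pos: [0.6171, 0.0155, 0.1027]
eef_rot: [-2.523, 1.571, -3.003]
force: [1.3, -0.7, -3.5]
grip_width: 0.0414
```

arm_command --deltas '[{"translation": [0.02, 0, 0], "turn": [0, 0, 0]}, {"translation": [0.04, 0, 0], "turn": [0, 0, 0]}, {"translation": [0.06, 0, 0], "turn": [0, 0, 0]}, {"translation": [0.06, 0, 0], "turn": [0, 0, 0]}, {"translation": [0.06, 0, 0], "turn": [0, 0, 0]}]'

```text
time_s: 13.25
ee_pos: [0.6171, 0.0155, 0.1012]
eef_rot: [-3.089, 1.571, 2.714]
force: [-0.2, 0.1, -3.7]
grip_width: 0.0417
```

arm_command --deltas '[{"translation": [0.02, 0, 0], "turn": [0, 0, 0]}, {"translation": [0.04, 0, 0], "turn": [0, 0, 0]}, {"translation": [0.04, 0, 0], "turn": [0, 0, 0]}, {"translation": [0.04, 0, 0], "turn": [0, 0, 0]}]'

```text
time_s: 13.58
ee_pos: [0.6171, 0.0155, 0.1001]
eef_rot: [-2.594, 1.571, -3.074]
force: [-0.4, 0.8, -3.1]
grip_width: 0.0414
```

arm_command --deltas '[{"translation": [0.02, 0, 0], "turn": [0, 0, 0]}, {"translation": [0.03, 0, 0], "turn": [0, 0, 0]}, {"translation": [0.03, 0, 0], "turn": [0, 0, 0]}, {"translation": [0.03, 0, 0], "turn": [0, 0, 0]}]'

```text
time_s: 13.92
ee_pos: [0.6171, 0.0155, 0.0994]
eef_rot: [1.232, 1.571, 0.751]
force: [-0.1, 0.7, -3.3]
grip_width: 0.0414
```

arm_command --deltas '[{"translation": [0.02, 0, 0], "turn": [0, 0, 0]}, {"translation": [0.02, 0, 0], "turn": [0, 0, 0]}, {"translation": [0.02, 0, 0], "turn": [0, 0, 0]}]'

```text
time_s: 14.17
ee_pos: [0.6171, 0.0155, 0.0989]
eef_rot: [0.47, 1.571, -0.01]
force: [-0.4, 0.3, -2.6]
grip_width: 0.0416
```

arm_command --deltas '[{"translation": [0.02, 0, 0], "turn": [0, 0, 0]}, {"translation": [0.02, 0, 0], "turn": [0, 0, 0]}, {"translation": [0.02, 0, 0], "turn": [0, 0, 0]}]'

```text
time_s: 14.42
ee_pos: [0.6171, 0.0155, 0.0989]
eef_rot: [0.274, 1.571, -0.206]
force: [-3.8, -0.2, 4.5]
grip_width: 0.0416
```

It stopped firmly at TCP z = 0.0989, which puts the underside at 0.064: flush. I unload the push, let go and retreat.

arm_command --deltas '[{"translation": [-0.015, 0, 0], "turn": [0, 0, 0]}, {"translation": [-0.015, 0, 0], "turn": [0, 0, 0]}, {"translation": [-0.015, 0, 0], "turn": [0, 0, 0]}]'

```text
time_s: 14.67
ee_pos: [0.6171, 0.0155, 0.0989]
eef_rot: [0.403, 1.571, -0.077]
force: [-3.1, -0.0, 0.7]
grip_width: 0.0418
```

arm_command --deltas '[{"translation": [0, 0, 0], "turn": [0, 0, 0]}, {"translation": [0, 0, 0], "turn": [0, 0, 0]}, {"translation": [0, 0, 0], "turn": [0, 0, 0]}, {"translation": [0, 0, 0], "turn": [0, 0, 0]}, {"translation": [0, 0, 0], "turn": [0, 0, 0]}, {"translation": [0, 0, 0], "turn": [0, 0, 0]}, {"translation": [0, 0, 0], "turn": [0, 0, 0]}, {"translation": [0, 0, 0], "turn": [0, 0, 0]}]' --gripper 80

```text
time_s: 15.33
ee_pos: [0.6171, 0.0155, 0.0988]
eef_rot: [2.034, 1.571, 1.554]
force: [-0.4, 0.3, 0.7]
grip_width: 0.0799
```

arm_command --deltas '[{"translation": [-0.3, 0, 0], "turn": [0, 0, 0]}, {"translation": [-0.8, 0, 0], "turn": [0, 0, 0]}, {"translation": [-1.5, 0, 0], "turn": [0, 0, 0]}, {"translation": [-2.3, 0, 0], "turn": [0, 0, 0]}, {"translation": [-3.1, 0, 0], "turn": [0, 0, 0]}, {"translation": [-3.8, 0, 0], "turn": [0, 0, 0]}, {"translation": [-4.0, 0, 0], "turn": [0, 0, 0]}, {"translation": [-4.0, 0, 0], "turn": [0, 0, 0]}, {"translation": [-4.0, 0, 0], "turn": [0, 0, 0]}]'

```text
time_s: 16.08
ee_pos: [0.6169, 0.0155, 0.1986]
eef_rot: [-2.53, 1.571, -3.01]
force: [-0.4, -0.1, -0.5]
grip_width: 0.0803
```

```bash
python3 - <<'E'
from h import *
go((.6167,.0150,.107),1.0909)
im=optics.camera("scene"); save('scene7',im); save('scene7c',cv2.resize(im[170:260,224:364],None,fx=5.5,fy=5.5,interpolation=cv2.INTER_CUBIC))
im=optics.camera("wrist"); save('wrist7',im)
E
```

```text
trans [ 3.663e+00 -2.200e-02  1.000e-03] turn [-0.004 -0.001  0.001] phi 1.0905904719793835 pos [0.61693836 0.01549733 0.19857175] t 16.0833 F [-0.4 -0.1 -0.5] w 0.08033540014180525
```

View pics/scene7c.png

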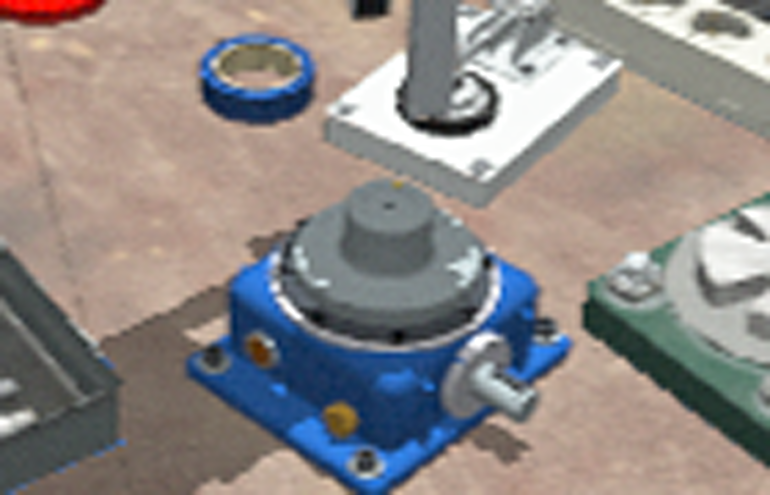

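View pics/wrist7.png

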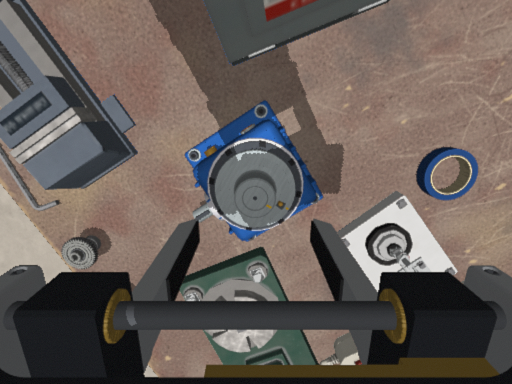

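The cap lies flush and level, concentric with the sleeve, and the brass pin shows in the slot at wrist pixel (281,204). The gripper is clear.

```bash
python3 - <<'E'
from h import *
print(ctrl.hand_in())
E
```

```text
the job is handed in; nothing more can be done
None
```

The cap is seated flush on the sleeve over the locating pin, released, and the job is handed in; it took about 16 s of the 61 s. The hand-in reports no verdict.

- **Fitting:** I found the pin direction (about 0.56 rad) and the cap's yaw (about −0.38 rad) in the wrist pictures, and checked both against the top view. I gripped the boss at 25 N and turned the cap about 54° on the way over. I then lowered it in small steps; the slot went straight over the pin, so I never had to feel round for it.
- **Forces:** On the way down I felt about 4 N of side load on the pilot and cleared it with a 1 mm shift. The final contact was about 8 N.
- **Last checks:** The firm stop put the cap's underside at 64 mm, the height of the seating face. The final pictures show the cap level and centred, with brass visible in the slot. The gripper is open, 0.1 m higher and shows no contact force. I saw no sign that anything else had moved, but I did not measure the other things afterwards.
- **What disagreed:** The yellow stroke on the boss, seen while the cap was held, gave a yaw about 0.05 rad off my calculation. I kept the calculation, and the clean drop over the pin bore it out. The wrist camera also put the cap about 1 mm off the gripper's centre line, which is within its calibration.

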